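# Lift the coin tray out of the cash drawer and hold it level

### The arm

A 6-joint arm with a two-finger parallel gripper is mounted at the origin on the work surface. World frame = base frame: x ahead of the robot, y to its left, z up, the work surface at z = 0. Lengths are in m, angles in rad, forces in N, time in s.
With the tool pointing down it reaches from about 0.275 to 0.75 m from the base axis. Payload 10.2 kg.
Tool frame: the origin (TCP) lies on the centre line of the jaws, within the pads' length; the fingertips stand 19 mm ahead of it and the grasp point (between the pads) is the TCP (bot.nose_length is the distance from the TCP to the fingertips, in m); y points along the fingers, x is the direction in which the jaws open and shut, and the axes are right-handed (so a half turn about y gives the same grasp; the last joint's range is limited). The gripper opens to 88 mm and grips with 3 to 60 N. Pads are 18 mm wide; open, the fingers measure 123 mm over their backs; the gripper's body (75 mm by 187 mm) begins 45 mm behind the grasp point.
Start: joints at [-1.328, 0.313, 1.498, -0, 1.331, -0.223], TCP at [0.236, -0.469, 0.258] pointing down, gripper open.
Joint ranges: [-2.94, 2.94], [-0.97, 2.17], [0.19, 2.56], [-1.23, 4.37], [0.02, 3.11], [-2.88, 2.88]. Speed limits (rad/s): [2.39, 2.39, 3.01, 3.14, 3.14, 3.14].

### API

Orientations are given as a unit quaternion [w, x, y, z].
In Python, from workcell import bot gives the robot as it stands.
- The arm moves only by the tool servo_tool, never from a script. Its argument "series" is a list that holds one entry, the list of rows, each a list of 5 numbers: the shift along the world's x, y, z in mm, then the turn about the world's z in degrees, then the opening, from -1 (shut) to 1 (fully open). A call has 1 to 10 rows; each row is the pose to reach, as a shift and turn from the pose measured when the call began; what a row does not reach only later rows make up. A row lasts 1/10 s, in which the tool goes at most 50 mm and 8.59 degrees, less where a joint would pass 70% of its speed; a pose out of reach is approached as far as the arm can. A call with a gripper value outside its range is refused whole. The fingers move at their own pace and stop on an object; "squeeze" is the grip in N (left out, the last holds). Time passes only in rows, so rows that repeat a pose let the fingers close. It gives the time, the measured TCP pose, the force and the opening at its end, in the units of the state.
- bot.read_state(): the state, without advancing time (a new reading comes with each control period).
- bot.snapshot(name): name is "side" or "top"; returns a dict with "image" (384x512x3 uint8, red, green, blue), "intrinsics" (3x3 intrinsics, pixels), "T" (4x4, takes a point from camera to world coordinates). Camera axes: x right, y down, z forward; pixel columns grow to the right and rows downward; lengths in m; the calibration is good to about 2 mm. A picture is of the moment at which its call begins. There is no depth.
- bot.job_done(): hands the job in, once; it reports no verdict.
Trained networks look in a picture, given as the dict that the camera call returned (one of the last four; its "shot" number tells which), for a name from the list of things; names that differ only in an ending like _2 or _b are one class to them, and where a whole thing is asked for, a point or a joint stands for the part that bears it (a point fixed in the world has none). Each returns a list of dicts, best first, with "p" (0 to 1); they miss things now and then, are a little off and sometimes report something else, mostly with a low value. They report only what shows in the picture. A call takes as long as a camera call. They do not tell look-alikes from the thing itself.
- bot.boxes_of(target, picture): "position" ([column, row] as shares, 0 to 1, of the picture: columns of its width, rows of its height, amid what is visible of it).
- bot.masks_of(target, picture): "pixels" (384x512 bool, what is visible of it) and "position" ([column, row] as shares, 0 to 1, of the picture: columns of its width, rows of its height, amid what is visible of it).
The state is a dict: "time": time; "joint_positions": joint angles; "dq": joint speeds; "joint_efforts": joint torques, N m; "tool_pos": TCP position; "ee_rot": TCP orientation; "wrist_force": force on the tool from outside, world axes, zero at the start; "ft_torque": the same for the moment, N m; "width": finger opening in m.
Only numpy, scipy, OpenCV 4.12 (cv2) and the standard library are available. Lean on these libraries where they do the work, as an engineer would, in place of code of your own. Each camera call takes 0.05 s, during which the arm holds its last target.

### The job

It is closing time at the shop counter: pull the cash drawer, left ajar, fully open by its handle, then take the coin tray inside by its carrying bar and lift it, level and with its coin rolls still in it, until its underside is at least 15 cm above the counter. Finish while holding it there, still and level: hold it for a couple of seconds and do not put it down or let go. Leave the drawer open, the marker in it, and the other things on the counter where they are.

Things in the scene. Friction and masses are not known exactly. Their poses are not given: they have to be found in the camera images.
- till: cash drawer housing, a dark steel box 340 mm deep (x), 310 mm wide (y), 100 mm high, fixed on the counter; origin at the foot of its front face, in the middle of its width, the housing reaching from there along its +x; its front looks along its own -x, and the drawer slides out that way
- drawer (a joint): how far the drawer is out: 0 shut, 0.20 m fully open against its stop; it starts about half open; it slides with about 3 N of friction and stays where it is left. Its black front is 8 mm thick, 310 mm wide, top edge 93 mm above the counter; its grey walls reach 57 mm above the counter, its floor 12 mm
- bay (a point): centre of the drawer's tray bay, at floor height, moving with the drawer; axes as the till's. The bay is right behind the front, 175 mm long (x), about 235 mm wide (y); the tray can shift in it. Only with the drawer open is the bay wholly out from under the housing
- drawer_handle (a point): middle of the drawer's handle, a level steel bar of 12 x 12 mm section, 100 mm long along the till's y, 70 mm above the counter; 45 mm of free space between the bar and the drawer front; two posts join it to the front 45 mm either side of its middle; it moves with the drawer. This point's axes are parallel to the till's
- coin_tray: coin tray of grey plastic loose in the drawer, 130 mm (x) x 205 mm (y), walls 36 mm high, 3 mm thick; four open cups centred at x +-33, y +-51 mm; origin at the centre of its underside, which starts 12 mm above the counter; z up. About 300 g empty; with the rolls about 750 g, the centre of mass then up to 20 mm off the middle along y
- tray_bar (a point): centre of the tray's carrying bar, 63 mm above the tray's underside over its middle; the bar runs along the tray's y, 130 mm long, 14 mm thick (x), 18 mm high (54 to 72 mm above the underside), on two posts 60 mm either side of its middle; axes as the tray's
- roll_large: paper-wrapped coin roll, a cylinder 27 mm across and 66 mm long lying in one of the tray's four cups (any of three of them), about 200 g; origin at its middle, y along its length
- roll_medium: paper-wrapped coin roll, a cylinder 24 mm across and 58 mm long lying in one of the tray's four cups (any of three of them), about 150 g; origin at its middle, y along its length
- roll_small: paper-wrapped coin roll, a cylinder 20 mm across and 50 mm long lying in one of the tray's four cups (any of three of them), about 100 g; origin at its middle, y along its length
- marker: marker pen, 15 mm thick, 120 mm long, lying loose in the drawer in the 50 mm channel at the tray's -y side, separated from it by a low rib; origin under its middle; stays in the drawer
- card_terminal: bystander: black card terminal 150 x 76 x 30 mm across the middle of the till's top, its near edge at least 10 mm behind the housing's front; origin at the centre of its underside
- stapler: bystander: black stapler 140 x 36 x 60 mm on the counter before the drawer; origin at the centre of its underside
- calculator: bystander: flat grey calculator 140 x 95 x 20 mm on the counter before the drawer; origin at the centre of its underside
- pen_cup: bystander: round dark metal cup 80 mm across and 95 mm high, with pens to 150 mm; origin at the centre of its underside
- carton: bystander: closed cardboard carton 130 x 170 x 85 mm; origin at the centre of its underside
- spare_tray: bystander: empty grey tray of six cups without a carrying bar, 130 x 200 x 36 mm, on the counter; not the one to lift; origin at the centre of its underside
- tape_dispenser: bystander: desk tape dispenser 150 x 55 x 77 mm; origin at the centre of its underside
Mind the look-alikes: they are no part of the job. What is shaped like the coin_tray but blue is not meant.

How it is judged:
By the outcome, as a careful person would: the job done as asked, in the order asked, and still so for the second after the job is handed in, while the arm keeps its last pose, push and grip.
It also fails if it takes over 51 s, if anything falls off the work surface, if the arm or the gripper's body presses on something with over 40 N, if the wrist force passes 120 N, or if a joint passes its speed limit or range.

## Working session

There is one attempt and no reset: what is moved stays moved. The work goes in short steps, Python scripts to look and compute and a tool call to move; the robot and the scene stay as the last step left them, time stands still between calls to the robot, and variables do not carry over. Pictures are saved under pics/ and viewed, and the job is handed in when it is done.

Besides the shell and the picture viewer there is one more tool, called after "Emit:" as name(argument=value, ...) on one line, values as JSON. servo_tool: Moves the arm, as the interface text tells. Its arguments: {"type":"object","properties":{"series":{"type":"array","items":{"type":"array","items":{"type":"array","items":{"type":"number"}}}},"squeeze":{"type":"number"}},"required":["series"]}

```bash
mkdir -p pics; cat > h.py <<'E'
import numpy as np, cv2
from workcell import bot
def save(s,n,crop=None,scale=1):
    im=s["image"][:,:,::-1]
    if crop: im=im[crop[1]:crop[3],crop[0]:crop[2]]
    if scale!=1: im=cv2.resize(im,None,fx=scale,fy=scale,interpolation=cv2.INTER_CUBIC)
    cv2.imwrite("pics/"+n,im)
def ray(s,u,v,z):
    T=np.array(s["T"]);K=np.array(s["intrinsics"])
    d=T[:3,:3]@np.linalg.solve(K,[u,v,1.]);o=T[:3,3]
    return o+d*(z-o[2])/d[2]
def proj(s,p):
    T=np.array(s["T"]);K=np.array(s["intrinsics"])
    c=T[:3,:3].T@(np.array(p)-T[:3,3]);q=K@c
    return q[:2]/q[2]
E
python3 - <<'E'
from h import *
s=bot.read_state();print(s)
for n in("top","side"):
    p=bot.snapshot(n);save(p,n+"0.png",scale=1.5);print(n,p["T"],p["intrinsics"])
    for t in("till","drawer","drawer_handle","tray_bar","coin_tray","card_terminal","stapler","calculator","pen_cup","carton","spare_tray","tape_dispenser","marker"):
        print(t,[(np.round(np.array(b["position"])*[512,384],1),round(b["p"],2)) for b in bot.boxes_of(t,p)][:3])
E
```

```text
{'time': 0.0, 'joint_positions': array([-1.32836282e+00,  3.13438845e-01,  1.49842042e+00, -3.14258168e-05,
        1.33098854e+00, -2.23393077e-01]), 'dq': array([ 0.00053606, -0.00208629,  0.00034071,  0.0004113 ,  0.00044165,
       -0.00134546]), 'joint_efforts': array([ 2.37312524e-03, -4.02206862e+01, -2.52270842e+01,  6.95696776e-02,
        3.51355516e-02, -1.30703747e-04]), 'tool_pos': array([ 0.23574224, -0.46885226,  0.25717303]), 'ee_rot': array([ 0.60220996, -0.6016038 ,  0.37141448, -0.37076584]), 'wrist_force': array([ 0.09736384,  0.27377609, -0.63470457]), 'ft_torque': array([-0.01613592,  0.00562145,  0.03029406]), 'width': 0.08794453968130674}
top [[-0.00289255 -0.99008543  0.14043673  0.33314855]
 [-0.99997583  0.00197588 -0.00666629 -0.03636013]
 [ 0.00632271 -0.14045262 -0.99006721  1.42827324]
 [ 0.          0.          0.          1.        ]] [[356.83048177   0.         258.41552293]
 [  0.         356.83048177 188.51042789]
 [  0.           0.           1.        ]]
till [(array([273.9, 112.4]), 0.55)]
drawer [(array([261.2, 173.4]), 0.87)]
drawer_handle [(a
[... 1086 characters left out ...]
, 0.83), (array([204.2, 189.8]), 0.56)]
drawer [(array([244.4, 188.2]), 0.89), (array([260.8, 312. ]), 0.27)]
drawer_handle [(array([244.1, 188.6]), 0.79)]
tray_bar [(array([218.5, 177.4]), 0.87), (array([118.1, 232.1]), 0.67), (array([201.9, 187. ]), 0.44)]
coin_tray [(array([218.9, 181.4]), 0.98), (array([118.3, 234.5]), 0.91), (array([262.4, 312.8]), 0.35)]
card_terminal [(array([227.1, 153.5]), 0.68)]
stapler [(array([243.1, 188.9]), 0.75), (array([374. , 190.6]), 0.68)]
calculator [(array([261.5, 312.7]), 0.96)]
pen_cup [(array([ 85.7, 291.2]), 0.9)]
carton [(array([321. , 139.9]), 0.88)]
spare_tray [(array([386.2, 154.9]), 0.88)]
tape_dispenser [(array([153.8, 358. ]), 0.62)]
marker []
```

View pics/top0.png

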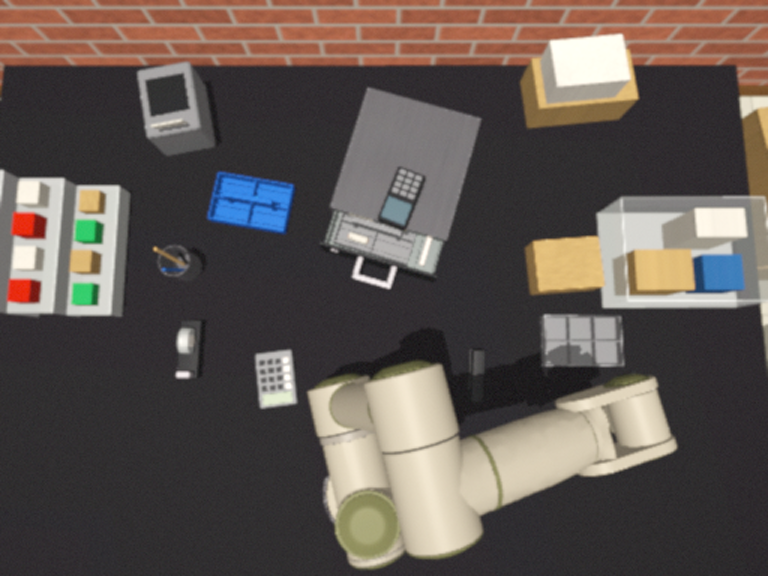

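View pics/side0.png

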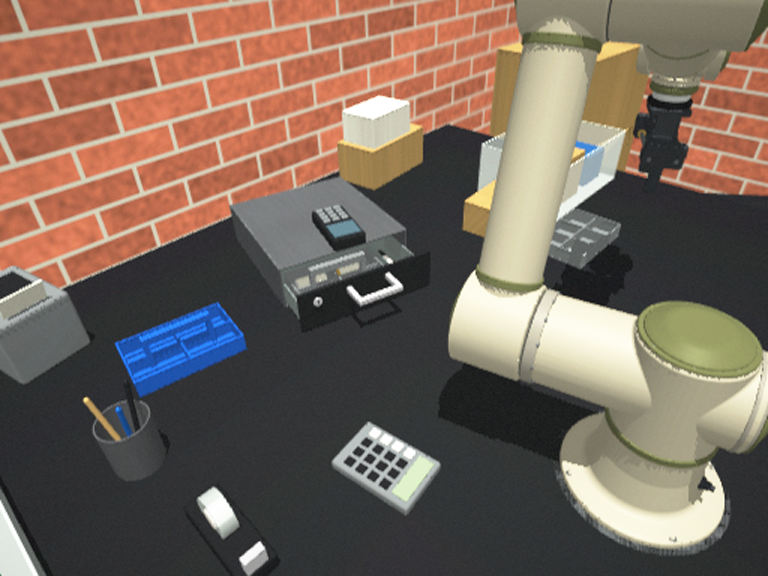

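```bash
python3 - <<'E'
from h import *
p=bot.snapshot("top");save(p,"top1.png",crop=(190,60,330,200),scale=4)
p=bot.snapshot("side");save(p,"side1.png",crop=(150,110,310,240),scale=4.5)
E
```

```text
(no output)
```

View pics/top1.png

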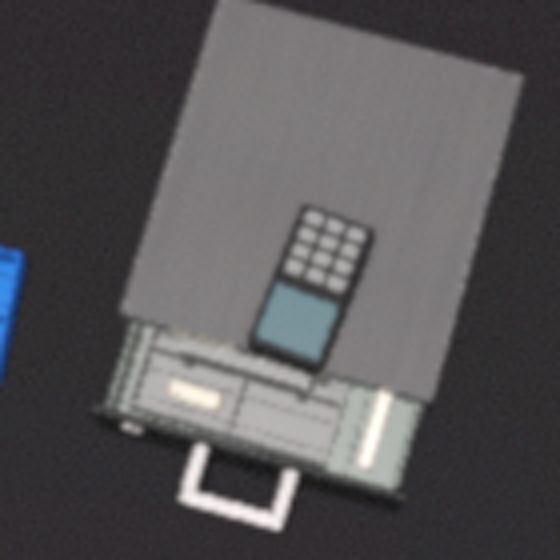

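View pics/side1.png

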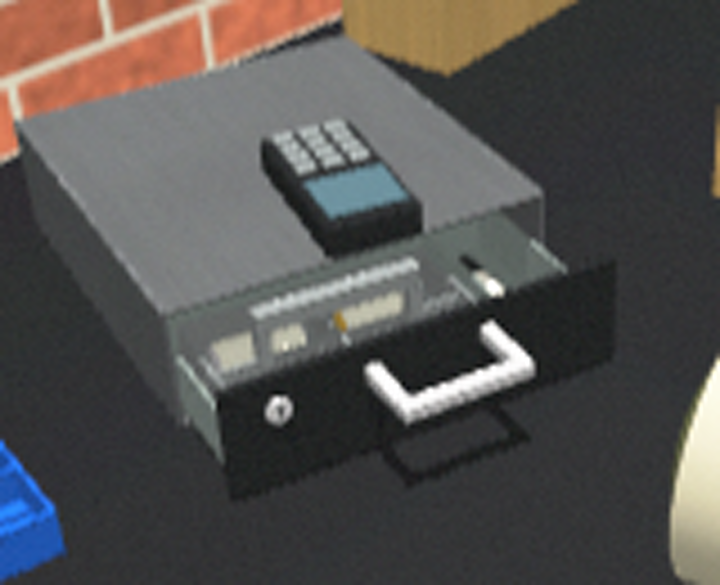

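The pictures show the till at about (270,110) in the top view, rotated roughly 15°. The drawer is ajar, with the white handle bar running from about (236,184) to (260,191). The real tray is inside, and the blue look-alike is on the left at (166,137).

```bash
python3 - <<'E'
from h import *
p=bot.snapshot("top");q=bot.snapshot("side")
def c(u,v): return 190+u/4,60+v/4
def cs(u,v): return 150+u/4.5,110+v/4.5
for n,a,z in[("FL",(122,312),.1),("FR",(432,400),.1),("BR",(523,75),.1),("BL",(218,-2),.1),("hl",(185,496),.07),("hr",(281,524),.07),("frontL",(100,410),.093),("frontR",(403,498),.093),("postL",(203,447),.07),("postR",(292,472),.07),("barL",(185,360),.084),("barR",(307,395),.084)]:
    print(n,ray(p,*c(*a),z).round(4))
for n,a,z in[("FL",(165,315),.1),("FR",(543,193),.1),("hl",(408,410),.07),("hr",(530,365),.07),("frontL",(218,390),.093),("frontR",(615,265),.093),("barL",(252,308),.084),("barR",(415,262),.084)]:
    print("side",n,ray(q,*cs(*a),z).round(4))
for nm,s in(("top",p),("side",q)):
  for t in("drawer_handle","tray_bar","stapler","calculator","carton","card_terminal"):
    z=dict(drawer_handle=.07,tray_bar=.075,stapler=.06,calculator=.02,carton=.085,card_terminal=.13)[t]
    m=bot.masks_of(t,s)
    if m:
      yy,xx=np.nonzero(m[0]["pixels"]); r=cv2.minAreaRect(np.c_[xx,yy].astype(np.float32))
      print(nm,t,round(m[0]["p"],2),[ray(s,*b,z)[:2].round(3).tolist() for b in cv2.boxPoints(r)])
E
```

```text
FL [0.7175 0.0995 0.1   ]
FR [ 0.6308 -0.1963  0.1   ]
BR [ 0.9574 -0.2919  0.1   ]
BL [1.0379 0.0083 0.1   ]
hl [0.5435 0.0398 0.07  ]
hr [ 0.5161 -0.0525  0.07  ]
frontL [0.6231 0.12   0.093 ]
frontR [ 0.5376 -0.1679  0.093 ]
postL [0.5914 0.0227 0.07  ]
postR [ 0.5668 -0.0633  0.07  ]
barL [0.6742 0.0398 0.084 ]
barR [ 0.6395 -0.0778  0.084 ]
side FL [0.7137 0.1033 0.1   ]
side FR [ 0.6286 -0.1889  0.1   ]
side hl [0.5433 0.0415 0.07  ]
side hr [ 0.5166 -0.0483  0.07  ]
side frontL [0.628 0.128 0.093]
side frontR [ 0.5305 -0.155   0.093 ]
side barL [0.6951 0.0443 0.084 ]
side barR [ 0.6513 -0.0735  0.084 ]
top drawer_handle 0.56 [[0.569, 0.143], [0.723, 0.102], [0.639, -0.189], [0.487, -0.144]]
top tray_bar 0.87 [[0.624, 0.102], [0.716, 0.078], [0.66, -0.119], [0.569, -0.094]]
top stapler 0.8 [[0.226, -0.241], [0.36, -0.25], [0.358, -0.292], [0.224, -0.283]]
top calculator 0.65 [[0.349, 0.299], [0.356, 0.202], [0.217, 0.189], [0.211, 0.285]]
top carton 0.66 [[0.635, -0.396], [0.648, -0.593], [0.507, -0.594], [0.494, -0.4]]
top card_terminal 0.66 [[0.675, -0.015], [0.82, -0.073], [0.789, -0.145], [0.645, -0.085]]
side drawer_handle 0.63 [[0.753, 0.09], [0.654, -0.27], [0.462, -0.105], [0.566, 0.186]]
side tray_bar 0.93 [[0.731, 0.09], [0.671, -0.124], [0.592, -0.067], [0.654, 0.13]]
side stapler 0.53 [[0.314, -0.25], [0.323, -0.282], [0.226, -0.272], [0.22, -0.242]]
side calculator 0.67 [[0.34, 0.314], [0.374, 0.208], [0.217, 0.196], [0.199, 0.294]]
side carton 0.79 [[0.546, -0.284], [0.695, -0.533], [0.629, -0.55], [0.492, -0.302]]
side card_terminal 0.59 [[0.802, -0.046], [0.836, -0.165], [0.629, -0.073], [0.611, 0.026]]
```

```bash
python3 - <<'E'
from h import *
from scipy.spatial.transform import Rotation as R
s=bot.read_state();q=s["ee_rot"];M=R.from_quat([q[1],q[2],q[3],q[0]]).as_matrix()
print(M.round(3)); print("jaw yaw",np.degrees(np.arctan2(M[1,0],M[0,0])), s["time"])
E
```

```text
[[ 0.449 -0.     0.893]
 [-0.893  0.     0.449]
 [-0.    -1.    -0.   ]]
jaw yaw -63.310715184489126 2.2
```

Emit:
servo_tool(series=[[[15, 23, 0, 3, 0], [40, 62, 0, 7, -0.09], [64, 100, 0, 11, -0.09], [88, 139, -5, 15, -0.09], [112, 177, -10, 19, -0.09], [136, 216, -20, 23, -0.09], [160, 254, -30, 27, -0.09], [184, 293, -40, 31, -0.09], [208, 331, -50, 34, -0.09], [225, 355, -55, 37, -0.09]]], squeeze=40)

```text
time: 3.2
tool_pos: [0.4615, -0.1115, 0.2021]
ee_rot: [0.689, -0.689, 0.16, -0.159]
wrist_force: [0.8, -0.7, 0.9]
width: 0.04
```

Emit:
servo_tool(series=[[[20, 30, -5, 3, -0.09], [45, 70, -15, 6, -0.09], [62, 95, -25, 8.5, -0.09], [68.5, 105.5, -35, 9.8, -0.09], [68.5, 105.5, -42, 9.8, -0.09], [68.5, 105.5, -42, 9.8, -0.09]]])

```text
time: 3.8
tool_pos: [0.5292, -0.0068, 0.1592]
ee_rot: [0.7, -0.7, 0.102, -0.1]
wrist_force: [-0.4, -0.7, 0.3]
width: 0.0398
```

```bash
python3 - <<'E'
from h import *
p=bot.snapshot("top");save(p,"top2.png",crop=(170,60,350,220),scale=4)
p=bot.snapshot("side");save(p,"side2.png",crop=(150,60,330,240),scale=4)
for x,y in[(.530,-.006),(.5435,.04),(.516,-.0525)]: print((proj(p,[x,y,.07])-[150,60])*4)
s=bot.read_state(); print(s["tool_pos"],s["ee_rot"])
E
```

```text
[420.15994634 542.4970065 ]
[363.87361216 563.37517223]
[475.36102802 522.33045021]
[ 0.52963644 -0.00721293  0.16039053] [ 0.69994564 -0.69979283  0.10114458 -0.10067704]
```

View pics/side2.png

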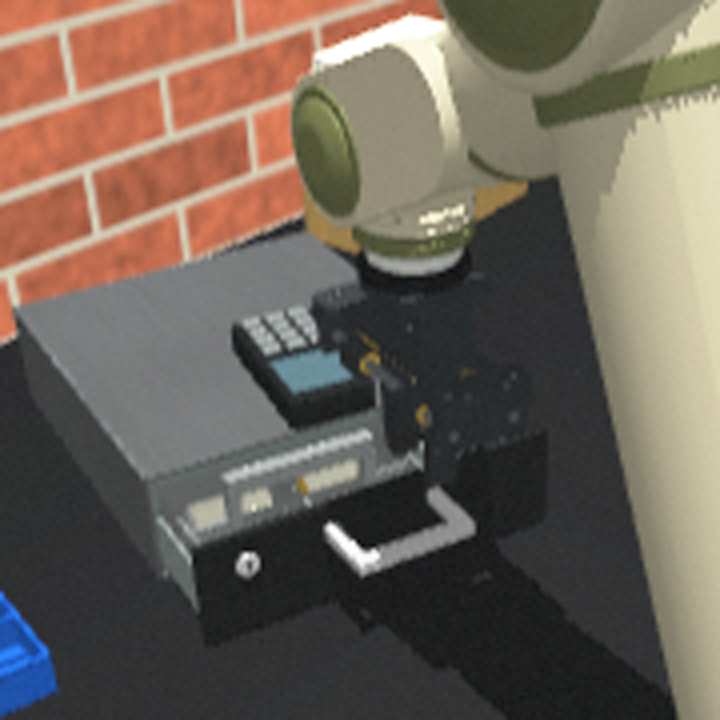

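The side view shows the bar ends at about (365,565) and (472,525), where I predicted them. Descending to grip the handle.

Emit:
servo_tool(series=[[[0, 0, -25, 0, -0.09], [0, 1, -55, 0, -0.09], [0, 1, -78, 0, -0.09], [0, 1, -90, 0, -0.09], [0, 1, -90, 0, -0.4], [0, 1, -90, 0, -0.8], [0, 1, -90, 0, -1], [0, 1, -90, 0, -1]]])

```text
time: 4.7
tool_pos: [0.5305, -0.0066, 0.0716]
ee_rot: [-0.7, 0.7, -0.1, 0.102]
wrist_force: [0.1, -0.6, 3.4]
width: 0.0112
```

Emit:
servo_tool(series=[[[-3, 1, 0, 0, -1], [-10, 3, 0, 0, -1], [-19, 5.6, 0, 0, -1], [-29, 8.5, 0, 0, -1], [-39, 11.5, 0, 0, -1], [-49, 14.4, 0, 0, -1], [-59, 17.3, 0, 0, -1], [-69, 20.3, 0, 0, -1], [-79, 23.2, 0, 0, -1], [-86, 25.3, 0, 0, -1]]])

```text
time: 5.7
tool_pos: [0.4435, 0.0191, 0.0717]
ee_rot: [-0.7, 0.7, -0.1, 0.102]
wrist_force: [2.8, 0.3, -5.4]
width: 0.011
```

Emit:
servo_tool(series=[[[-3, 0.9, 0, 0, -1], [-7, 2, 0, 0, -1], [-11, 3.2, 0, 0, -1], [-14, 4.1, 0, 0, -1], [-17, 5, 0, 0, -1], [-17, 5, 0, 0, -1]]])

```text
time: 6.3
tool_pos: [0.4269, 0.024, 0.0717]
ee_rot: [-0.7, 0.7, -0.1, 0.102]
wrist_force: [5.5, -0.6, -9.0]
width: 0.0113
```

Emit:
servo_tool(series=[[[-2, 0.6, 0.5, 0, -1], [-4, 1.2, 0.5, 0, -1], [-5, 1.5, 0.5, 0, -1], [-5, 1.5, 0.5, 0, -1]]])

```text
time: 6.7
tool_pos: [0.4267, 0.024, 0.0718]
ee_rot: [-0.699, 0.7, -0.095, 0.107]
wrist_force: [34.6, -5.0, -45.2]
width: 0.0115
```

That's the stop: no further motion and the force rose. I'll ease off, then release.

Emit:
servo_tool(series=[[[0, 0, 0, 0, -1], [0, 0, 0, 0, -0.3], [0, 0, 0, 0, -0.09], [0, 0, 0, 0, -0.09], [0, 0, 25, 0, -0.09], [0, 0, 65, 0, -0.09], [0, 0, 110, 0, -0.09], [-20, -30, 130, 0, 0], [-50, -75, 130, 0, 0], [-80, -120, 130, 0, 0]]])

```text
time: 7.7
tool_pos: [0.3501, -0.0899, 0.2025]
ee_rot: [-0.699, 0.701, -0.094, 0.107]
wrist_force: [1.1, -0.5, 0.9]
width: 0.0441
```

```bash
python3 - <<'E'
from h import *
p=bot.snapshot("top");save(p,"top3.png",crop=(170,90,330,230),scale=5)
q=bot.snapshot("side");save(q,"side3.png",crop=(150,100,310,240),scale=5)
s=bot.read_state(); print(s["tool_pos"],s["wrist_force"],s["time"])
E
```

```text
[ 0.34889826 -0.0928989   0.20215273] [ 0.38250945  0.16075464 -0.45044401] 7.8
```

View pics/top3.png

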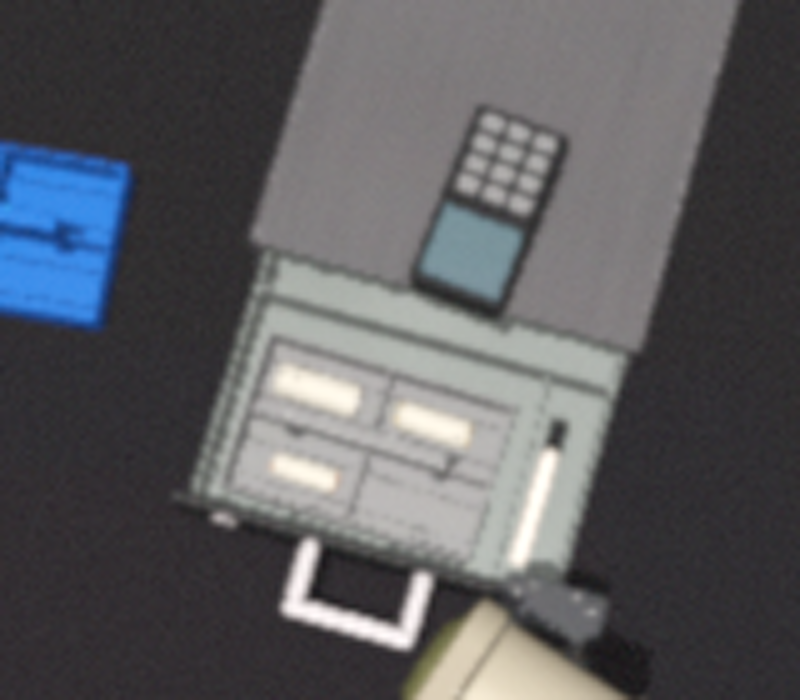

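View pics/side3.png

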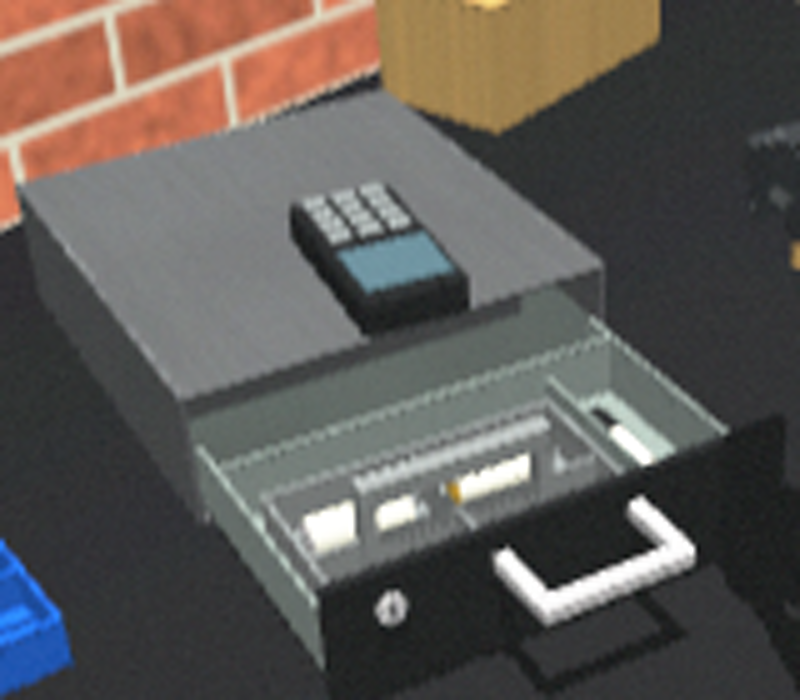

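The drawer is fully out. The tray shows three white rolls: large at back-left, medium at back-right and small at front-left in the top view. That puts the centre of mass about 10 mm toward +y. Measuring the bar next.

```bash
python3 - <<'E'
from h import *
p=bot.snapshot("top");q=bot.snapshot("side")
def c(u,v): return 170+u/5,90+v/5
def cs(u,v): return 150+u/5,100+v/5
A={}
for n,a,z in[("BL",(274,340),.048),("BR",(521,405),.048),("FR",(480,560),.048),("FL",(230,490),.048),("largeroll",(316,387),.035),("med",(433,424),.035),("small",(305,473),.03),("hl",(287,610),.07),("hr",(409,643),.07)]:
    A[n]=ray(p,*c(*a),z);print(n,A[n].round(4))
for n,a,z in[("BL",(265,497),.048),("BR",(540,405),.048),("barL",(358,490),.084),("barR",(548,425),.084)]:
    A["s"+n]=ray(q,*cs(*a),z);print("s",n,A["s"+n].round(4))
print("rim ctr",np.mean([A[k] for k in("BL","BR","FR","FL")],0))
print("bar ctr side",(A["sbarL"]+A["sbarR"])/2)
for nm,s in(("top",p),("side",q)):
  m=bot.masks_of("coin_tray",s)
  for k in m[:3]:
    print(nm,round(k["p"],2),np.array(k["position"])*[512,384],ray(s,*(np.array(k["position"])*[512,384]),.05).round(3))
  m=bot.boxes_of("tray_bar",s)
  for k in m[:3]:
    print(nm,"bar",round(k["p"],2),ray(s,*(np.array(k["position"])*[512,384]),.075).round(4))
# candidate overlay
th=np.radians(-16.4);X=np.array([np.cos(th),np.sin(th),0]);Y=np.array([-np.sin(th),np.cos(th),0])
C=np.mean([A[k] for k in("BL","BR","FR","FL")],0);C[2]=0.012
for s,o,n in((p,(170,90),"ov_t.png"),(q,(150,100),"ov_s.png")):
  im=cv2.resize(s["image"][o[1]:o[1]+140,o[0]:o[0]+160,::-1],None,fx=5,fy=5,interpolation=cv2.INTER_CUBIC)
  def poly(L,hx,hy,z,col):
    P=[(proj(s,C+X*sx*hx+Y*sy*hy+[0,0,z])-o)*5+2 for sx,sy in((1,1),(1,-1),(-1,-1),(-1,1))]
    cv2.polylines(im,[np.int32(P)],True,col,1)
  poly(0,.065,.1025,.036,(0,0,255)); poly(0,.007,.065,.072,(0,255,0))
  cv2.imwrite("pics/"+n,im)
print("C",C,"t",bot.read_state()["time"])
E
```

```text
BL [0.651  0.0869 0.048 ]
BR [ 0.5984 -0.108   0.048 ]
FR [ 0.4759 -0.075   0.048 ]
FL [0.5313 0.12   0.048 ]
largeroll [0.6157 0.0543 0.035 ]
med [ 0.5857 -0.0387  0.035 ]
small [0.5474 0.0628 0.03  ]
hl [0.4357 0.0728 0.07  ]
hr [ 0.4104 -0.02    0.07  ]
s BL [0.6573 0.0932 0.048 ]
s BR [ 0.5982 -0.0914  0.048 ]
s barL [0.5821 0.0802 0.084 ]
s barR [ 0.5436 -0.0412  0.084 ]
rim ctr [0.56415267 0.00596866 0.048     ]
bar ctr side [0.56286159 0.01953754 0.084     ]
top 0.73 [166.7072 133.7856] [0.749 0.319 0.05 ]
top 0.64 [246.9888 181.7856] [ 0.555 -0.001  0.05 ]
top bar 0.7 [0.5528 0.0068 0.075 ]
top bar 0.69 [0.7346 0.3048 0.075 ]
side 0.97 [119.9104 230.592 ] [0.718 0.339 0.05 ]
side 0.64 [232.9088 199.9872] [0.584 0.036 0.05 ]
side bar 0.87 [0.6933 0.3542 0.075 ]
side bar 0.58 [0.5789 0.0406 0.075 ]
side bar 0.49 [ 0.3079 -0.4913  0.075 ]
C [0.56415267 0.00596866 0.012     ] t 8.1
```

View pics/ov_t.png

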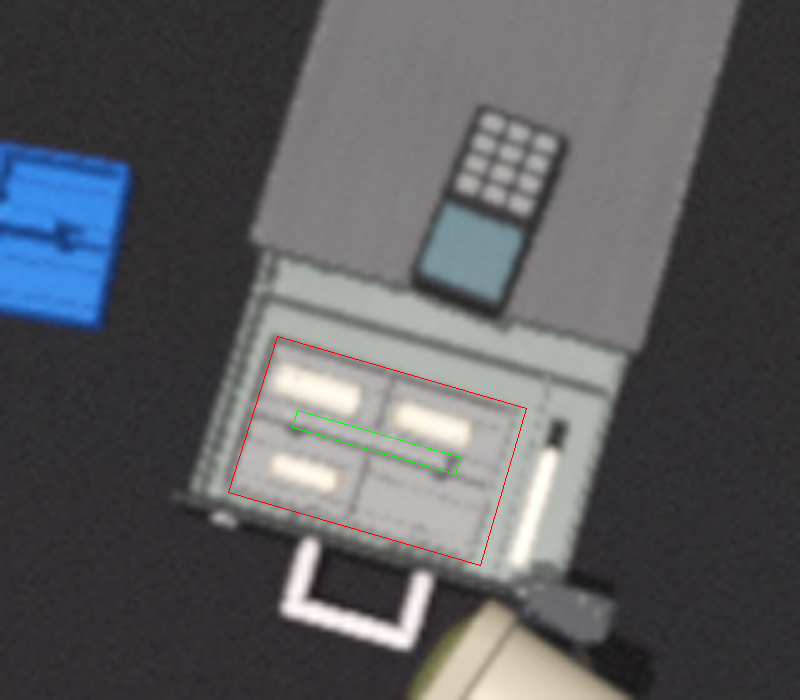

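View pics/ov_s.png

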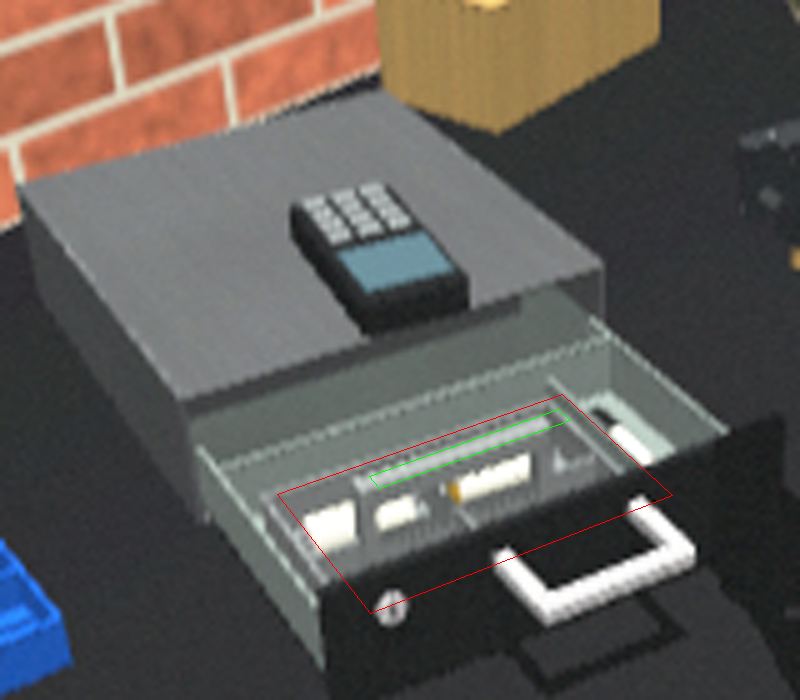

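```bash
python3 - <<'E'
from h import *
from scipy.spatial.transform import Rotation as R
s=bot.read_state();q=s["ee_rot"];M=R.from_quat([q[1],q[2],q[3],q[0]]).as_matrix()
print(M.round(4)); print("jaw yaw",np.degrees(np.arctan2(M[1,0],M[0,0])), s["tool_pos"],s["time"],s["joint_positions"])
E
```

```text
[[ 0.9595  0.0164  0.2813]
 [-0.2813 -0.0031  0.9596]
 [ 0.0166 -0.9999  0.0016]]
jaw yaw -16.33777423736708 [ 0.351601   -0.08811186  0.2017552 ] 8.1 [-5.76375024e-01 -1.60806386e-03  2.02706192e+00  7.06484682e-03
  1.10071665e+00 -2.94391880e-01]
```

Emit:
servo_tool(series=[[[15, 8, 0, 0, 0], [45, 23, 0, 0, 0], [80, 40, 0, 0, 0], [115, 58, 0, 0, 0], [150, 76, -5, 0, 0], [180, 91, -15, 0, 0], [203, 102, -30, 0, 0], [217, 109, -45, 0, 0], [217, 109.5, -60, 0, 0], [217, 109.5, -60, 0, 0]]], squeeze=60)

```text
time: 9.1
tool_pos: [0.5678, 0.0234, 0.1394]
ee_rot: [-0.7, 0.7, -0.095, 0.104]
wrist_force: [-0.5, 0.5, 0.5]
width: 0.0441
```

```bash
python3 - <<'E'
from h import *
p=bot.snapshot("top");save(p,"top4.png",crop=(170,90,330,230),scale=5)
q=bot.snapshot("side");save(q,"side4.png",crop=(150,80,310,220),scale=5)
s=bot.read_state(); print(s["tool_pos"],s["ee_rot"],s["time"])
E
```

```text
[0.56857232 0.02239713 0.14186438] [-0.69972158  0.70026317 -0.0941565   0.10562084] 9.2
```

View pics/side4.png

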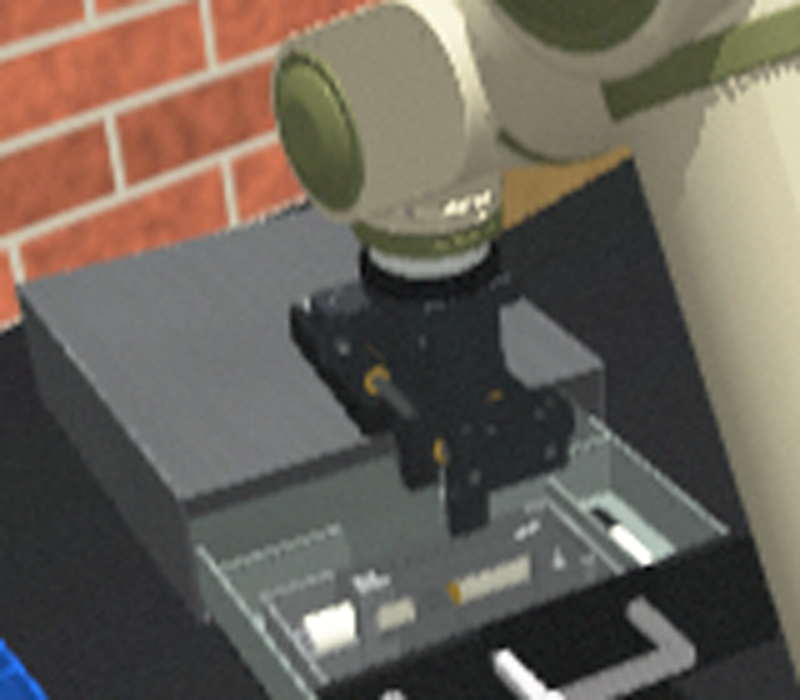

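The fingers straddle the bar line at about (470,500). The body is 187 mm long along the till's x, which leaves about 35 mm to the terminal. Descending and gripping.

Emit:
servo_tool(series=[[[0, -1, -20, 0, 0], [0, -1, -42, 0, 0], [0, -1, -58, 0, 0], [0, -1, -66.5, 0, 0], [0, -1, -66.5, 0, 0], [0, -1, -66.5, 0, -0.4], [0, -1, -66.5, 0, -0.6], [0, -1, -66.5, 0, -0.75], [0, -1, -66.5, 0, -0.9], [0, -1, -66.5, 0, -1]]])

```text
time: 10.2
tool_pos: [0.5695, 0.0211, 0.0762]
ee_rot: [-0.7, 0.7, -0.093, 0.107]
wrist_force: [4.0, -1.7, 1.9]
width: 0.0133
```

```bash
python3 - <<'E'
from h import *
q=bot.snapshot("side");save(q,"side5.png",crop=(150,80,310,220),scale=5)
s=bot.read_state(); print(s["tool_pos"],s["ee_rot"],s["time"],s["width"],s["wrist_force"],s["ft_torque"])
E
```

```text
[0.56954253 0.02113388 0.07621194] [-0.69968979  0.70022473 -0.09326752  0.10686765] 10.25 0.013085183410925637 [ 4.56687843 -1.00700957  3.53132883] [-0.16781536 -0.74669977 -0.16921359]
```

View pics/side5.png

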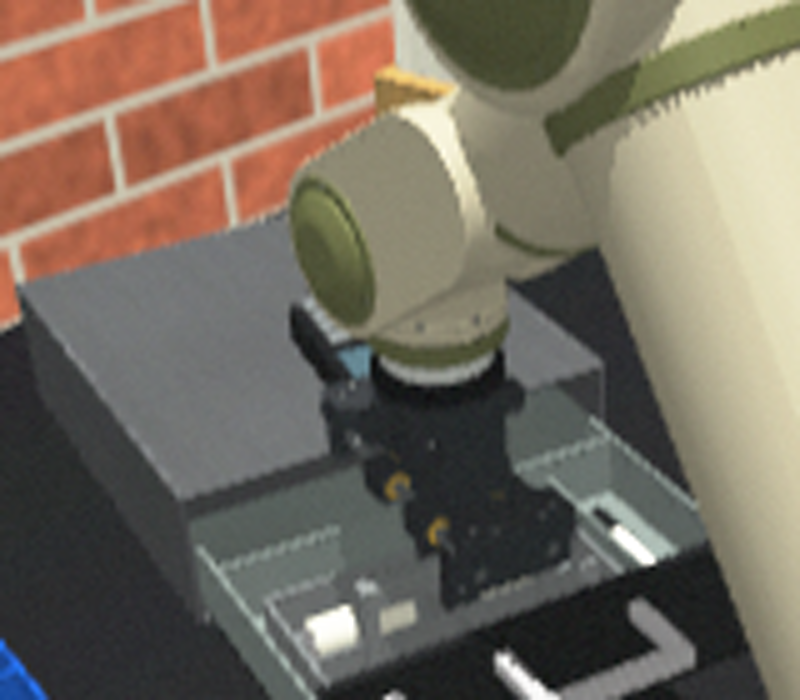

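Grip width is about 13 mm, as expected for the 14 mm bar. Starting the lift gently.

Emit:
servo_tool(series=[[[0, 0, 1, 0, -1], [0, 0, 3, 0, -1], [0, 0, 6, 0, -1], [0, 0, 10, 0, -1], [0, 0, 15, 0, -1], [0, 0, 20, 0, -1], [0, 0, 20, 0, -1]]])

```text
time: 10.95
tool_pos: [0.5699, 0.0211, 0.0971]
ee_rot: [-0.7, 0.7, -0.093, 0.107]
wrist_force: [0.1, -0.1, -8.6]
width: 0.0133
```

```bash
python3 - <<'E'
from h import *
q=bot.snapshot("side");save(q,"side6.png",crop=(150,80,310,220),scale=5)
s=bot.read_state(); print(s["tool_pos"],s["ee_rot"],s["time"],s["width"],s["wrist_force"],s["ft_torque"])
E
```

```text
[0.56966294 0.02111235 0.09658503] [-0.69968139  0.70023052 -0.09303942  0.10708335] 11.0 0.013433613934613134 [-0.51941996 -0.64117308 -8.3193808 ] [-0.02037788  0.04880859  0.01927455]
```

View pics/side6.png

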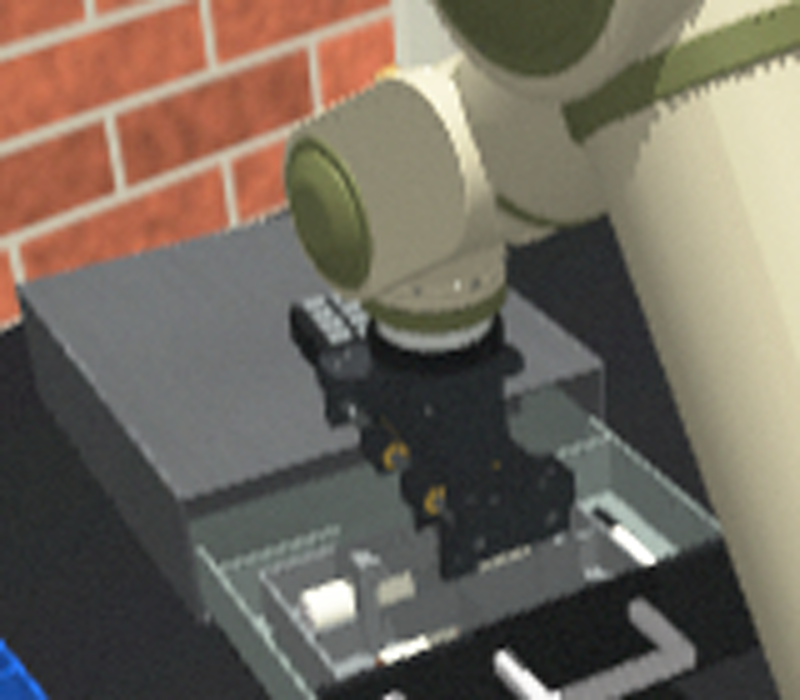

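The tray has lifted with about 8 N of load, balanced, and the rolls are in it. Continuing up.

Emit:
servo_tool(series=[[[0, 0, 5, 0, -1], [0, 0, 15, 0, -1], [0, 0, 30, 0, -1], [0, 0, 50, 0, -1], [0, 0, 70, 0, -1], [0, 0, 90, 0, -1], [0, 0, 110, 0, -1], [0, 0, 128, 0, -1], [0, 0, 140, 0, -1], [0, 0, 150, 0, -1]]])

```text
time: 12.0
tool_pos: [0.5696, 0.0211, 0.2476]
ee_rot: [-0.7, 0.7, -0.093, 0.107]
wrist_force: [0.2, -0.1, -8.3]
width: 0.0135
```

Emit:
servo_tool(series=[[[0, 0, 0, 0, -1], [0, 0, 0, 0, -1], [0, 0, 0, 0, -1], [0, 0, 0, 0, -1], [0, 0, 0, 0, -1], [0, 0, 0, 0, -1], [0, 0, 0, 0, -1], [0, 0, 0, 0, -1], [0, 0, 0, 0, -1], [0, 0, 0, 0, -1]]])

```text
time: 13.0
tool_pos: [0.5696, 0.0211, 0.2477]
ee_rot: [-0.7, 0.7, -0.093, 0.107]
wrist_force: [-0.7, -0.4, -8.7]
width: 0.013
```

```bash
python3 - <<'E'
from h import *
p=bot.snapshot("top");save(p,"top7.png",scale=1.5)
q=bot.snapshot("side");save(q,"side7.png",crop=(130,60,330,230),scale=4)
s=bot.read_state(); print(s["tool_pos"],s["ee_rot"],s["time"],s["width"],s["wrist_force"],s["ft_torque"])
E
```

```text
[0.56960418 0.0211572  0.24766709] [-0.69967038  0.70024349 -0.09280308  0.10727534] 13.1 0.013285181914649894 [ 0.53565939  0.36752749 -8.78127323] [-0.02511098  0.07646662  0.02382428]
```

View pics/side7.png

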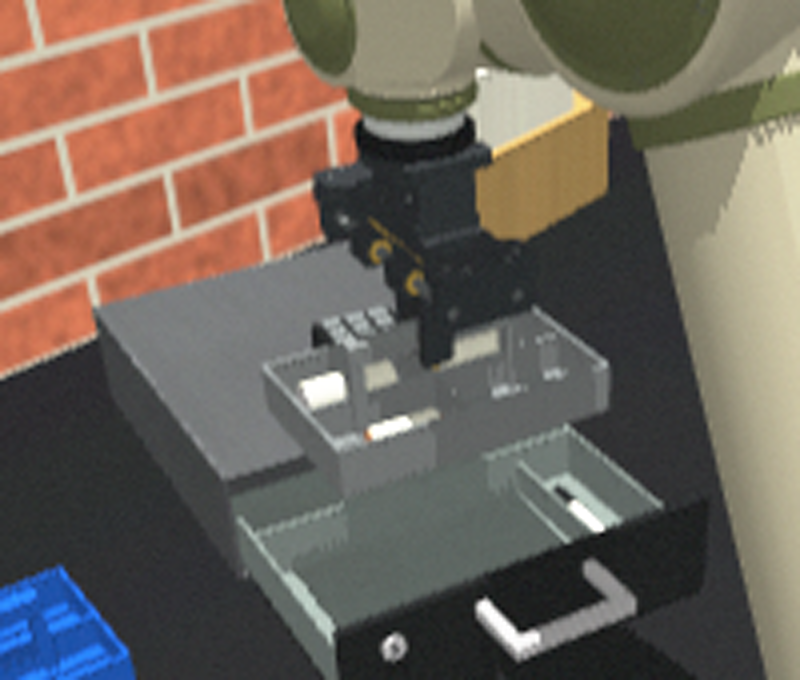

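View pics/top7.png

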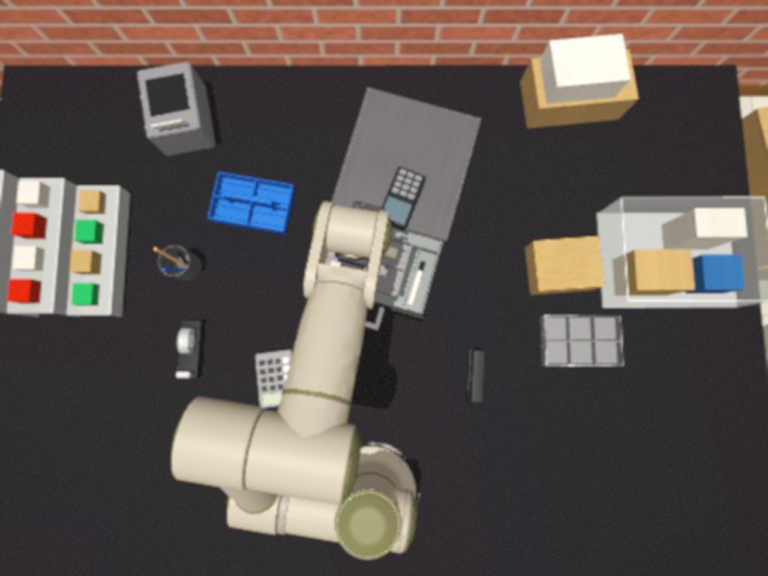

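The side view shows the tray held above the open drawer with all three rolls in it. The marker is in its channel and the bystanders have not moved. I'll check level and hold a little longer.

Emit:
servo_tool(series=[[[0, 0, 0, 0, -1], [0, 0, 0, 0, -1], [0, 0, 0, 0, -1], [0, 0, 0, 0, -1], [0, 0, 0, 0, -1], [0, 0, 0, 0, -1], [0, 0, 0, 0, -1], [0, 0, 0, 0, -1], [0, 0, 0, 0, -1], [0, 0, 0, 0, -1]]])

```text
time: 14.1
tool_pos: [0.5696, 0.0211, 0.2477]
ee_rot: [-0.7, 0.7, -0.093, 0.107]
wrist_force: [-0.1, 0.2, -7.4]
width: 0.0132
```

```bash
python3 - <<'E'
from h import *
q=bot.snapshot("side");save(q,"side8.png",crop=(130,60,330,230),scale=4)
im=np.array([(265,368),(338,454),(608,374),(536,310),(342,496),(606,411)],float)/4+[130,60]
ob=np.array([(.065,.1025,.036),(-.065,.1025,.036),(-.065,-.1025,.036),(.065,-.1025,.036),(-.065,.1025,0),(-.065,-.1025,0)])
K=np.array(q["intrinsics"]);T=np.array(q["T"])
ok,r,t=cv2.solvePnP(ob,im,K,None)
Rw=T[:3,:3]@cv2.Rodrigues(r)[0];print("tray z axis",Rw[:,2],"tilt",np.degrees(np.arccos(Rw[2,2])),"underside pos",(T[:3,:3]@t.ravel()+T[:3,3]))
pr=cv2.projectPoints(ob,r,t,K,None)[0][:,0];print((pr-im).round(1).tolist())
s=bot.read_state();print(s["tool_pos"],s["time"],np.abs(s["dq"]).max())
E
```

```text
tray z axis [ 0.04819437 -0.00840144  0.99880264] tilt 2.804096012075621 underside pos [0.576719   0.00170826 0.16599537]
[[1.9, 0.6], [-0.9, -0.9], [0.4, -0.3], [-2.3, -1.2], [-0.3, 0.2], [1.1, 1.6]]
[0.56960402 0.02114161 0.24762562] 14.15 0.002033649317963311
```

View pics/side8.png

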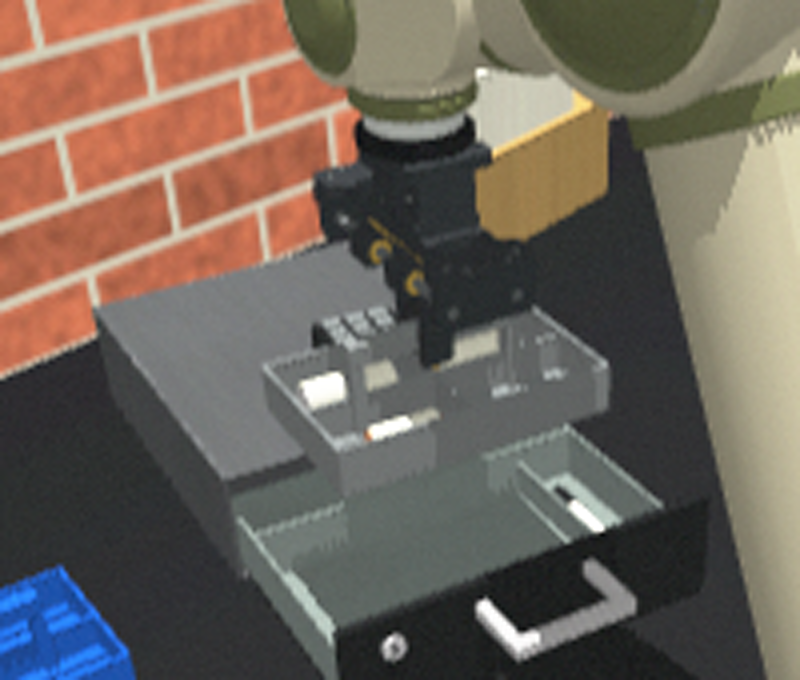

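```bash
python3 -c "
from workcell import bot
print(bot.job_done()); s=bot.read_state(); print(s['time'],s['tool_pos'],s['width'])"
```

```text
the job is handed in; nothing more can be done
None
the job is handed in; nothing more can be done
```

I pulled the drawer out by its handle until it hit its stop. I then took the coin tray by its bar, about 10 mm to the heavy side, lifted it straight up and handed the job in while holding it still. The clock read about 14 s.

What the last checks showed:
- **Height:** by the arm's position the tray's underside is about 18 cm up. A rough camera fit gave 16.6 cm. Both are above the 15 cm asked for.
- **Hold:** it was held still for about 2 s at 13 mm grip width, with a load of about 8 N and next to no moment at the wrist.
- **Scene:** in the pictures, all three rolls are in the tray, the marker is in the open drawer, and the other things look unmoved.
- **Level (checks disagree):** the gripper leans about 1°, picked up when the drawer hit its stop. The camera fit put the tray's tilt at about 2.8°, but with up to 2 pixels of error, so it does not settle the true tilt. The tray looks level in the pictures.
- **Force at the stop:** the wrist force rose to about 57 N for a moment when the drawer hit its stop, under the 120 N limit. I eased off straight away.

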